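# Wind the tea tin under the chute and lock the crank

### The arm

A 6-joint arm with a two-finger parallel gripper is mounted at the origin on the work surface. World frame = base frame: x ahead of the robot, y to its left, z up, the work surface at z = 0. Lengths are in mm, angles in rad, forces in N, time in s.
With the tool pointing down it reaches from about 300 to 775 mm from the base axis. Payload 14.6 kg.
Tool frame: the origin (TCP) lies at the very end of the fingers, on their centre line; the grasp point (between the pads) lies 19 mm behind it (pinch_z is the distance from the TCP to the grasp point, in mm); x points along the fingers, z is the direction in which the jaws open and shut, and the axes are right-handed (so a half turn about x gives the same grasp; the last joint's range is limited). The gripper opens to 94 mm and grips with 3 to 60 N. Pads are 16 mm wide; open, the fingers measure 119 mm over their backs; the gripper's body (75 mm by 177 mm) begins 78 mm behind the grasp point.
Start: joints at [-1.353, 0.3, 1.521, -0, 1.321, -0.067], TCP at [154.524, -527.837, 205.446] pointing down, gripper open.
Joint ranges: [-3.03, 3.03], [-0.79, 2.21], [0.23, 2.52], [-1.04, 4.18], [0, 3.07], [-2.55, 2.55]. Speed limits (rad/s): [2.22, 2.22, 2.57, 3.14, 3.14, 3.14].

### API

Orientations are given as [roll, pitch, yaw] about the fixed x, y, z axes, in that order (R = Rz(yaw) Ry(pitch) Rx(roll)).
In Python, from cell import read_state, camera, sign_off, pinch_z gives the robot as it stands. The module is installed in compiled form; this text tells all that it offers.
- The arm moves only by the tool arm_command, never from a script. Its argument "series" is a list of rows, each a list of 3 entries, a list of its own where there are three numbers: the finger opening in mm, from 0 to 94, then the shift along the tool's x, y, z in mm, then the turn about the tool's x in degrees. A call has 1 to 12 rows; each row is the pose to reach, as a shift and turn from the pose measured when the call began, along the tool's axes at that moment; what a row does not reach only later rows make up. A row lasts 1/8 s, in which the tool goes at most 62.5 mm and 10.7 degrees, less where a joint would pass 70% of its speed; a pose out of reach is approached as far as the arm can. A call with a gripper value outside its range is refused whole. The fingers move at their own pace and stop on an object; "newtons" is the grip in N (left out, the last holds). Time passes only in rows, so rows that repeat a pose let the fingers close. It gives the time, the measured TCP pose, the force and the opening at its end, in the units of the state.
- read_state(): the state, without advancing time (a new reading comes with each control period).
- camera(name): name is "side" or "top" or "wrist"; returns a dict with "pixels" (384x512x3 uint8, red, green, blue), "range_z" (384x512 float32, mm along the optical axis (not along the pixel's ray), 0 where there is no reading), "fov_y" (degrees; the focal length in pixels is half the picture's height over the tangent of half this angle, whatever the lens; pixels are square), "cx", "cy" (the principal point, pixels), "R" (3x3) and "t" (3): a world point X has camera coordinates R X + t. Camera axes: x right, y down, z forward; pixel columns grow to the right and rows downward; lengths in mm; the calibration is good to about 2 mm. The wrist camera is an equidistant fisheye: a pixel r from the principal point sees the ray r / f radians off the axis. A picture is of the moment at which its call begins.
- sign_off(): hands the job in, once; it reports no verdict.
The state is a dict: "clock": time; "joints": joint angles; "qd": joint speeds; "effort": joint torques, N m; "eef_pos": TCP position; "eef_rot": TCP orientation; "wrist_force": force on the tool from outside, world axes, zero at the start; "moment": the same for the moment, N m; "finger_gap": finger opening in mm.
Only numpy, scipy, OpenCV 4.12 (cv2) and the standard library are available. Lean on these libraries where they do the work, as an engineer would, in place of code of your own. Each camera call takes 0.05 s, during which the arm holds its last target.

### The job

Bring the open tea tin under the filling chute: lift the wooden grip sleeve of the hand crank to draw its sprung lock pin, wind the crank clockwise (seen from above) about one and a quarter turns, keeping hold of the sleeve all the way because the carriage is sprung back, then feel for the lock hole, let the pin drop fully into it and let go. Never force the pin against the plate, keep the tin upright on its carriage and leave everything else on the bench alone.

Things in the scene. Friction and masses are not known exactly. Their poses are not given: they have to be found in the camera images.
- station: Fixed hand-cranked filling station on a grey base plate, -95..265 mm in x, -185..275 in y, 12 thick. Origin: on the table under the crank's upright axis, z up. Two rails run along its +y at x = 190 mm; a steel hopper and column 255 mm high stand over their +y end. Place and yaw vary.
- crank_axis (a point): Point on the crank's upright axis, 95 mm above the table, axes as the station's. Axis to sleeve centre: 65 mm. Hub 40 mm across, top at 110 mm; arm top at 105. Turning clockwise seen from above draws the carriage in, 12 mm per radian. Crank angle is counted clockwise from the handle pointing to the station's -x; at the start it is within 0.2 rad of 0.
- sleeve: Upright wooden grip sleeve on the end of the crank arm, 58 mm tall, 26 mm across its waist, 31 at the top rim, 30 at the foot. Origin: centre of its underside, 111 mm above the table while its pin is down. It spins freely, so the hand holding it need not turn. It and the pin slide up 18 mm together, against spring and weight of 5.5 N (pin down) to 7.5 N (top).
- sleeve_mid (a point): Middle of the sleeve's height, on its axis: 140 mm above the table with the lock pin fully down, 149 mm with the pin riding on the plate, 158 mm at the top of its lift. Lift about 13 mm (to 153) to turn freely. No reading while the sleeve is held.
- lock_pin: Round-ended 8 mm steel pin under the sleeve, through the arm's end; moves up and down with the sleeve. At the start it stands in a parking slot of the index plate (open for 0.2 rad or more to either side of the station's -x). Origin on its axis, 100 mm above the table when down; its tip 22 mm lower.
- lock_hole_about (a point): About where the lock hole lies on the round steel index plate under the arm (radius 75 mm, top at 87): 65 mm from the axis, at crank angle 1.6 rad, at the plate's top. The plate may be set up to 0.3 rad either way (not measured): find the hole by feel. 11 mm wide along the arc, 9 mm deep; a lightly lowered pin drops in when within about 2 mm.
- carriage_mid (a point): Centre of the floor of the aluminium carriage, a 100 x 100 mm tray with a 9 mm rim, 40 mm above the table; axes as the station's. Slides along +y with the crank. A spring pulls it out with 2 N (start) to 22 N (end), felt at the sleeve as up to 4 N plus 1 N friction: let go, it runs back.
- under_chute (a point): Where the carriage centre must come, under the chute's mouth, at (190, 150, 40) mm in the station's frame; axes as the station's. At the start the carriage is about 95 mm to its -y side. It is reached on the SECOND pass over the lock hole, crank angle 2 pi + 1.6 (within 0.3) rad; the crank's end stop is at 2 pi + 2.2.
- tin: Open plain metal tin, 68 mm across, 75 mm tall, loose on the carriage; origin at its underside's centre, z up. The chute's mouth is 35 mm above its rim.
- tin_lid: Bystander: loose flat metal lid, 70 mm across, 14 mm thick, on the base plate at its -y side; origin at its underside.
- scoop: Bystander: wooden spoon 150 mm long lying on the base plate at its -y side, along the station's x; origin under its middle.
- cup: Bystander: white cup 64 mm across, 50 mm tall, origin at its underside.
- pearl_bowl: Bystander: clear plastic bowl 190 mm across, 70 mm tall, origin at its underside.
- jar: Bystander: glass jar 70 mm across, 110 mm tall, origin at its underside.
- caddy: Bystander: dark metal can 72 mm across, 120 mm tall, origin at its underside.
- brush: Bystander: wooden brush 170 mm long lying on the base plate at its +y side, along the station's y; origin under its middle.

How it is judged (in metres and radians):
On the way, in this order (a step that is already met when the one before it is completed fails the run):
1. the sleeve is lifted until its pin clears the plate (z of sleeve_mid in the frame of station above 0.1495 m and contact force between the fingers and sleeve above 1 N), for 0.1 s.
2. the crank is wound until the tin is nearly under the chute (y of carriage_mid in the frame of under_chute above -0.006 m and contact force between the fingers and sleeve above 1 N), for 0.1 s.
At the end, for the whole second after the job is handed in: The carriage centre is within 6 mm of the point under the chute, the lock pin is down in its hole (sleeve middle below 142.5 mm), the tin stands upright (within 0.1 rad) and at rest within 22 mm of the carriage's centre (y of carriage_mid in the frame of under_chute between -0.006 and 0.006 m and z of sleeve_mid in the frame of station below 0.1425 m and horizontal distance between tin and carriage_mid below 0.022 m and angle between tin's own z axis and vertical below 0.1 rad and linear speed of tin below 0.02 m/s); the robot touches nothing.
It fails at once if the sleeve is let go while the carriage is on its way (y of carriage_mid in the frame of under_chute between -0.085 and -0.007 m and contact force between the fingers and sleeve below 0.2 N).
It fails at once if the tin tips (angle between tin's own z axis and vertical above 0.35 rad).
It fails at once if a bystander is moved more than 30 mm (distance of any of tin_lid, scoop, cup, pearl_bowl, jar, caddy, brush from where it was at the start of the episode above 0.03 m).
It fails at once if the lock pin is forced against the plate with over 45 N (contact force between pin and anything else above 45 N).
It also fails if it takes over 72 s, if anything falls off the work surface, if the arm or the gripper's body presses on something with over 40 N, if the wrist force passes 120 N, or if a joint passes its speed limit or range.

## Working session

There is one attempt and no reset: what is moved stays moved. The work goes in short steps, Python scripts to look and compute and a tool call to move; the robot and the scene stay as the last step left them, time stands still between calls to the robot, and variables do not carry over. Pictures are saved under pics/ and viewed, and the job is handed in when it is done.

Besides the shell and the picture viewer there is one more tool, called after "Call:" by a JSON object that holds its "api" and its "payload". arm_command: Moves the arm, as the interface text tells. Its arguments: {"type":"object","properties":{"series":{"type":"array"},"newtons":{"type":"number"}},"required":["series"]}

```bash
mkdir -p pics; ls
python3 - <<'E'
from cell import read_state, camera, pinch_z
import cv2
print(read_state()); print(pinch_z)
for n in ("side","top","wrist"):
    c=camera(n); cv2.imwrite(f"pics/{n}0.png",c["pixels"][:,:,::-1])
    print(n,c["fov_y"],c["cx"],c["cy"],c["R"],c["t"])
E
```

```text
pics
{'clock': 0.0, 'joints': array([-1.35263403e+00,  3.00489783e-01,  1.52160771e+00, -3.40931454e-05,
        1.32068040e+00, -6.66030757e-02]), 'qd': array([ 0.00212798, -0.00015545, -0.00139579,  0.00025915,  0.00073564,
        0.00109973]), 'effort': array([-3.10653217e-03, -5.31805515e+01, -3.52734268e+01,  7.07559125e-02,
        2.44337891e-02, -6.88666114e-05]), 'eef_pos': array([ 154.44115565, -527.58982526,  204.86481255]), 'eef_rot': array([3.10284355, 1.56961062, 1.81682106]), 'wrist_force': array([-0.4389737 ,  0.11271925, -0.23110542]), 'moment': array([ 0.00909058, -0.02203189,  0.00770842]), 'finger_gap': 94.0401966431398}
18.8
side 54.92795099778717 251.3344398277809 189.98777319325526 [[-0.96786211 -0.25121402  0.01159515]
 [-0.20473093  0.76032232 -0.61643752]
 [ 0.1460417  -0.59900041 -0.78731844]] [ 475.01927204  165.56020551 1294.95423669]
top 45.95129769086436 257.26983494878016 193.64246971274744 [[-0.01238952 -0.99959377 -0.02566696]
 [-0.99493541  0.01488433 -0.09940821]
 [ 0.09974987  0.02430535 -0.99471564]] [   7.81519297  523.63345794 1369.91814631]
wrist 65.70646984690485 252.7357340997207 190.5009742910606 [[ 2.80583648e-01 -9.59829533e-01 -2.91766291e-04]
 [-9.32050109e-01 -2.72535563e-01  2.38761307e-01]
 [-2.29249670e-01 -6.67205776e-02 -9.71078243e-01]] [-549.27123612  -24.30683975  389.80266653]
```

View pics/side0.png

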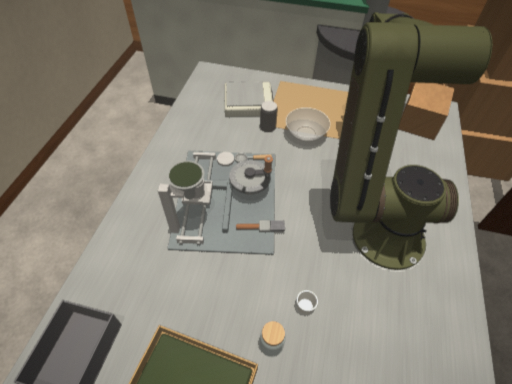

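View pics/top0.png

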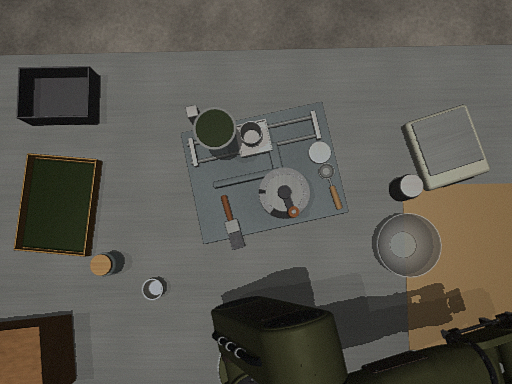

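View pics/wrist0.png

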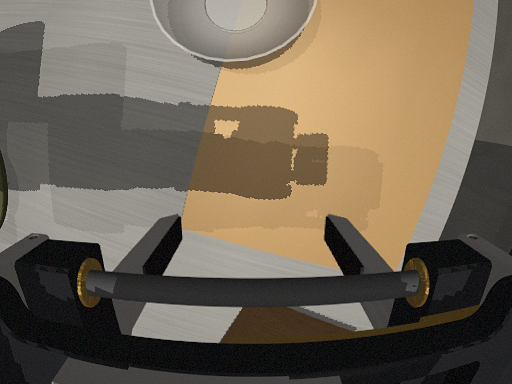

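```bash
cat > h.py <<'E'
import numpy as np, cv2
from cell import read_state, camera, pinch_z
def f(c): return c["pixels"].shape[0]/2/np.tan(np.radians(c["fov_y"])/2)
def ray(c,u,v,fish=False):
    F=f(c); d=np.array([(u-c["cx"])/F,(v-c["cy"])/F,1.0])
    if fish:
        r=np.hypot(d[0],d[1]); d=np.array([d[0]/r*np.sin(r),d[1]/r*np.sin(r),np.cos(r)]) if r>1e-9 else d
    R=np.array(c["R"]);t=np.array(c["t"]); return -R.T@t, R.T@(d/np.linalg.norm(d))
def plane(c,u,v,z,fish=False):
    o,d=ray(c,u,v,fish); return o+d*(z-o[2])/d[2]
def tri(r1,r2):
    (o1,d1),(o2,d2)=r1,r2
    A=np.stack([d1,-d2],1); s=np.linalg.lstsq(A,o2-o1,rcond=None)[0]
    p,q=o1+s[0]*d1,o2+s[1]*d2; return (p+q)/2,np.linalg.norm(p-q)
def proj(c,X,fish=False):
    p=np.array(c["R"])@np.asarray(X,float)+c["t"]; F=f(c)
    if fish:
        r=np.hypot(p[0],p[1]); th=np.arctan2(r,p[2]); return c["cx"]+F*th*p[0]/r, c["cy"]+F*th*p[1]/r
    return c["cx"]+F*p[0]/p[2], c["cy"]+F*p[1]/p[2]
def depthpt(c,u,v):
    z=float(c["range_z"][int(v),int(u)]); F=f(c)
    p=np.array([(u-c["cx"])/F*z,(v-c["cy"])/F*z,z]); return np.array(c["R"]).T@(p-c["t"])
E
python3 - <<'E'
from h import *
t=camera("top"); s=camera("side")
a=t["pixels"][90:255,170:360]; cv2.imwrite("pics/topc.png",cv2.resize(a,None,fx=4,fy=3.6 and 4,interpolation=cv2.INTER_CUBIC)[:600,:,::-1])
a=s["pixels"][140:260,155:295]; cv2.imwrite("pics/sidec.png",cv2.resize(a,None,fx=5,fy=5,interpolation=cv2.INTER_CUBIC)[:,:,::-1])
E
```

```text
(no output)
```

View pics/topc.png

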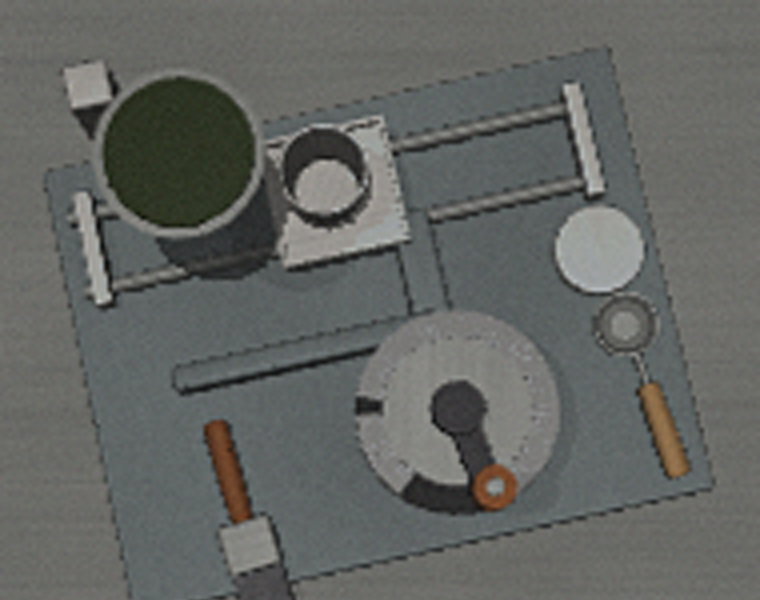

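View pics/sidec.png

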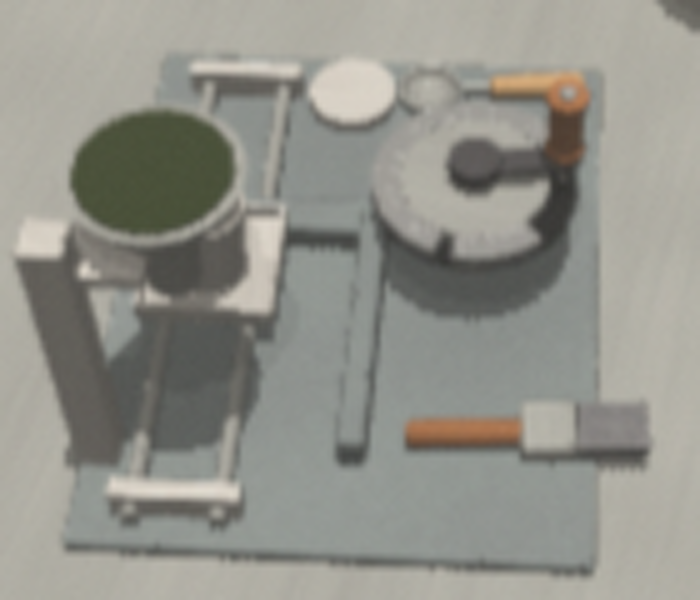

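Run:
```python
from h import *
t=camera("top"); s=camera("side")
def clicks(ox,oy,k,pts): return [(ox+(a+.5)/k-.5,oy+(b+.5)/k-.5) for a,b in pts]
T=dict(zip(["sleeve","hub","hole"],clicks(170,90,4,[(494,487),(459,407),(369,405)])))
S=dict(zip(["sleeve","hub","hole"],clicks(155,140,5,[(568,93),(473,157),(446,243)])))
for k in T:
    p,e=tri(ray(t,*T[k]),ray(s,*S[k])); print(k,p.round(1),e.round(1),depthpt(t,*T[k]).round(1),depthpt(s,*S[k]).round(1))
# plate contour mask, top
def plate(c,box):
    x0,y0,x1,y1=box
    p=c["pixels"].astype(int); m=((p[...,2]-p[...,0])>8).astype(np.uint8)
    q=np.zeros_like(m); q[y0:y1,x0:x1]=m[y0:y1,x0:x1]
    q=cv2.morphologyEx(q,cv2.MORPH_OPEN,np.ones((3,3)))
    cs,_=cv2.findContours(q,0,2); h=cv2.convexHull(np.vstack([x for x in cs if cv2.contourArea(x)>30]))
    return h,q
for c,b,n in((t,(160,80,365,255),"t"),(s,(150,130,300,265),"s")):
    h,q=plate(c,b); cv2.imwrite(f"pics/m{n}.png",q*255)
    w=np.array([plane(c,u,v,12)[:2] for u,v in h[:,0]],np.float32)
    r=cv2.minAreaRect(w); print(n,r); print(cv2.boxPoints(r).round(1))
# brown mask of the sleeve in HSV
for c,n in((t,"t"),(s,"s")):
    hsv=cv2.cvtColor(c["pixels"],cv2.COLOR_RGB2HSV); u,v=T["sleeve"] if n=="t" else S["sleeve"]
    m=cv2.inRange(hsv,(3,110,40),(16,255,255)); nl,l,st,ce=cv2.connectedComponentsWithStats(m)
    for i in range(1,nl):
        if st[i,4]>15 and np.hypot(*(ce[i]-[u,v]))<40: print(n,st[i],ce[i])
```

```text
sleeve [ 458.5 -100.7  171.8] 0.5 [ 458.6 -100.6  173.7] [457.5 -96.1 176.8]
hub [520.9 -80.  108.1] 0.1 [520.7 -79.9 110. ] [520.9 -80.2 107.9]
hole [524.5 -14.7  86.9] 2.3 [526.9 -14.3  74.8] [525.  -20.7  79. ]Traceback (most recent call last):
  File "<stdin>", line 17, in <module>
  File "<stdin>", line 14, in plate
    return _nx.concatenate(arrs, 0, dtype=dtype, casting=casting)
           ~~~~~~~~~~~~~~~^^^^^^^^^^^^^^^^^^^^^^^^^^^^^^^^^^^^^^^
ValueError: need at least one array to concatenate
```

Run:
```python
from h import *
t=camera("top"); s=camera("side")
for c,k,o,pts in((t,4,(170,90),[(45,170),(607,47),(713,487)]),(s,5,(155,140),[(600,65),(592,568),(65,545),(165,55)])):
    w=[plane(c,o[0]+(a+.5)/k-.5,o[1]+(b+.5)/k-.5,12)[:2] for a,b in pts]
    print(np.round(w,1)); 
    for i in range(len(w)-1):
        d=w[i+1]-w[i]; print(np.hypot(*d).round(1),np.degrees(np.arctan2(d[1],d[0])).round(2))
```

```text
[[ 724.8  240.9]
 [ 815.8 -205.7]
 [ 465.9 -278. ]]
455.8 -78.49
357.2 -168.32
[[ 465.8 -285.5]
 [ 371.7  170.6]
 [ 718.6  245. ]
 [ 815.5 -202.4]]
465.8 101.67
354.9 12.11
457.8 -77.78
```

```bash
cat >> h.py <<'E'
from scipy.spatial.transform import Rotation as Ro
def tool():
    s=read_state(); return s, np.array(s["eef_pos"]), Ro.from_euler("xyz",s["eef_rot"]).as_matrix()
def shift(X):
    s,p,R=tool(); return R.T@(np.asarray(X,float)-p)
def rep():
    s,p,R=tool(); print("t",round(s["clock"],2),"p",p.round(1),"F",np.round(s["wrist_force"],1),"gap",round(s["finger_gap"],1)); return s,p,R
E
python3 - <<'E'
from h import *
s,p,R=rep(); print(R.round(3)); print(shift([458.6,-100.6,205]).round(1), np.linalg.norm(p[:2]))
E
```

```text
t 0.45 p [ 154.5 -527.8  205.4] F [-0.   0.6 -0.4] gap 94.1
[[-0.     0.96   0.281]
 [ 0.     0.281 -0.96 ]
 [-1.     0.    -0.   ]]
[ 4.000e-01  4.119e+02 -3.246e+02] 549.9826160939285
```

Call:
{"api": "arm_command", "payload": {"series": [[94,[-15,40,-32],0],[94,[-15,80,-64],0],[94,[-15,120,-96],0],[94,[-15,165,-130],0],[94,[-15,205,-162],0],[94,[-15,245,-195],0],[94,[-15,290,-228],0],[94,[-15,330,-260],0],[94,[-15,370,-292],0],[94,[-15,400,-314],0],[94,[-15,412,-325],0],[94,[-15,412,-325],0]]}}

```text
clock: 1.95
eef_pos: [458.5, -100.0, 220.3]
eef_rot: [-1.958, 1.57, 3.041]
wrist_force: [0.3, 0.2, -0.1]
finger_gap: 93.9
```

Run:
```python
from h import *
w=camera("wrist");s,p,R=rep(); cv2.imwrite("pics/w1.png",cv2.resize(w["pixels"],None,fx=1.5,fy=1.5)[:,:,::-1])
print(proj(w,[458.6,-100.6,170],True),proj(w,[520.9,-80,110],True))
```

```text
t 2.0 p [ 458.2 -100.6  220.3] F [ 0.1 -0.  -0.1] gap 93.8
(np.float64(253.98117657468725), np.float64(206.04722830532702)) (np.float64(251.4455214068192), np.float64(122.66017467701407))
```

View pics/w1.png

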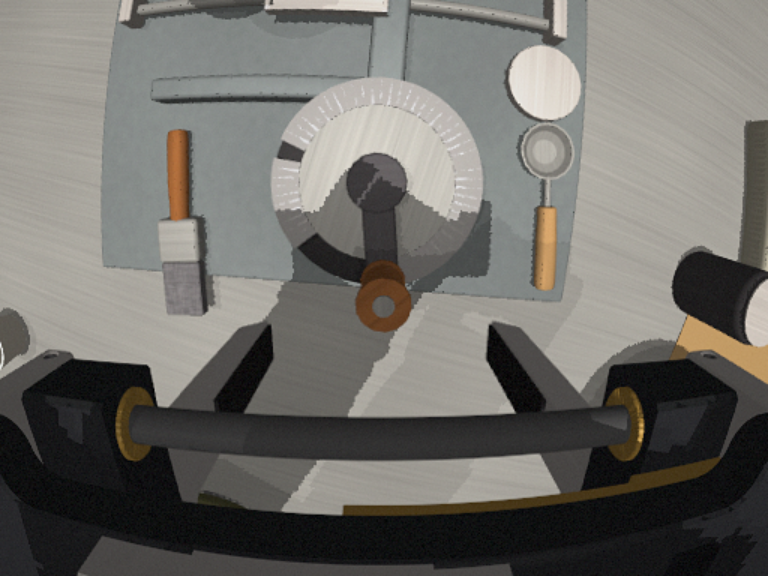

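The sleeve top is at (256,203), the hub top at (251,122) and the hole notch at (195,101) in the wrist picture, close to the predictions (254,206) and (251,123).

Run:
```python
from h import *
w=camera("wrist"); s,p,R=rep()
k=lambda a,b:((a+.5)/1.5-.5,(b+.5)/1.5-.5)
for n,(a,b),z in(("sleeve",(384,305),169),("hub",(377,183),110),("hole",(288,150),87)):
    print(n,plane(w,*k(a,b),z,True).round(1))
g=cv2.inRange(cv2.cvtColor(w["pixels"],cv2.COLOR_RGB2HSV),(3,100,40),(18,255,255)); g[:,:230]=0;g[:,285:]=0;g[:165]=0;g[225:]=0
ys,xs=np.nonzero(g); print(xs.min(),xs.max(),ys.min(),ys.max())
# lower-most extent + width of top disc
t=camera("top")
print(tri(ray(t,293.0,211.4),ray(w,*k(384,305),True)),tri(ray(t,284.4,191.4),ray(w,*k(377,183),True)))
```

```text
t 2.05 p [ 458.1 -100.9  220.4] F [-0.1  0.2 -0.2] gap 94.2
sleeve [ 460.8 -102.1  169. ]
hub [521.3 -80.2 110. ]
hole [527.  -13.4  87. ]
237 273 173 220
(array([ 459.24903153, -101.65462649,  163.88159725]), np.float64(1.7895359063866108)) (array([521.2547261 , -80.20513862, 104.07554586]), np.float64(0.016119869996337126))
```

Call:
{"api": "arm_command", "payload": {"series": [[70,[25,1,0.7],0],[60,[50,1,0.7],0],[60,[75,1,0.7],0],[60,[92,1,0.7],0],[60,[99,1,0.7],0],[60,[99,1,0.7],0],[40,[99,1,0.7],0],[20,[99,1,0.7],0],[20,[99,1,0.7],0],[20,[99,1,0.7],0]], "newtons": 45}}

```text
clock: 3.35
eef_pos: [459.4, -101.5, 121.7]
eef_rot: [0.631, 1.57, -0.656]
wrist_force: [0.4, -0.7, 0.7]
finger_gap: 29.0
```

Run:
```python
from h import *
w=camera("wrist");s,p,R=rep(); print(s["moment"],R.round(3)); cv2.imwrite("pics/w2.png",w["pixels"][:,:,::-1])
```

```text
t 3.4 p [ 459.4 -101.6  121.7] F [-0.  -0.8  2. ] gap 29.0
[-0.10698675  0.02150162 -0.03556515] [[ 0.    0.96  0.28]
 [-0.    0.28 -0.96]
 [-1.    0.    0.  ]]
```

View pics/w2.png

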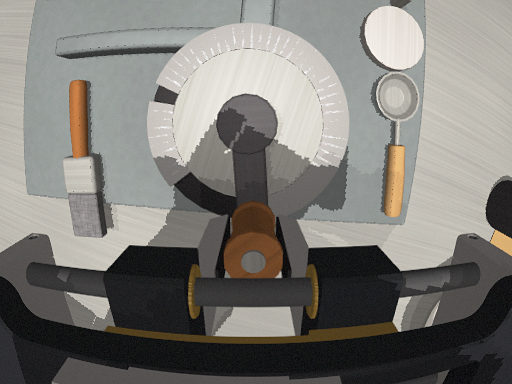

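Call:
{"api": "arm_command", "payload": {"series": [[10,[0,0,0],0],[10,[-4,0,0],0],[10,[-8,0,0],0],[10,[-12,0,0],0],[10,[-14,0,0],0],[10,[-14,0,0],0],[10,[-14,0,0],0]], "newtons": 50}}

```text
clock: 4.28
eef_pos: [459.3, -101.5, 135.6]
eef_rot: [0.432, 1.571, -0.855]
wrist_force: [0.3, 0.2, -6.8]
finger_gap: 29.4
```

Run:
```python
from h import *
w=camera("side");s,p,R=rep(); cv2.imwrite("pics/s3.png",cv2.resize(w["pixels"][120:260,155:325],None,fx=4,fy=4)[:,:,::-1]);
w=camera("wrist");cv2.imwrite("pics/w3.png",w["pixels"][:,:,::-1])
```

```text
t 4.33 p [ 459.3 -101.5  135.6] F [-0.2  0.4 -6.6] gap 28.9
```

View pics/s3.png

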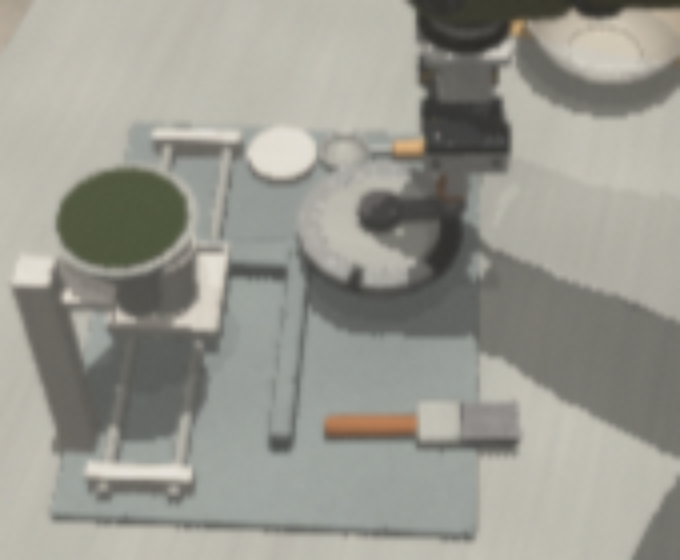

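View pics/w3.png

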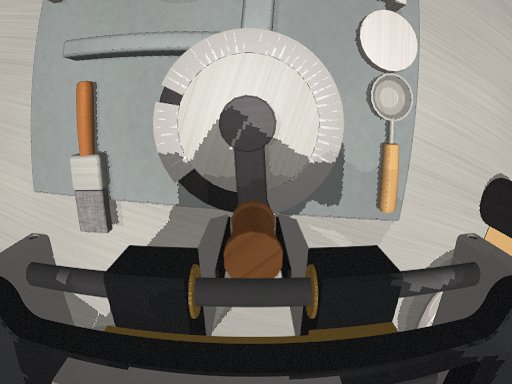

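```bash
cat >> h.py <<'E'
def arc(c,deg,n,r=65.,z=None,hold=1,q=0.5):
    s,p,R=tool(); c=np.array(c,float); a0=np.arctan2(*(p[:2]-c)[::-1]); z=p[2] if z is None else z
    out=[]
    for i in range(1,n+1):
        a=a0-np.radians(deg)*i/n
        out.append((np.round((R.T@(np.array([c[0]+r*np.cos(a),c[1]+r*np.sin(a),z])-p))/q)*q).tolist())
    out+= [out[-1]]*hold
    print("[["+"], [".join(f"10, [{x:g}, {y:g}, {w:g}], 0" for x,y,w in out)+"]]")
    print("dir deg",np.degrees(a0).round(2),"r",np.hypot(*(p[:2]-c)).round(2))
def frad(c):
    s,p,R=rep(); c=np.array(c,float); d=p[:2]-c; d/=np.linalg.norm(d); F=np.array(s["wrist_force"][:2]); print("Frad out",(F@d).round(2),"Ftan cw",(F@np.array([d[1],-d[0]])).round(2))
E
python3 -c "
from h import *
arc((521,-80.1),45,9,z=135.6)"
```

```text
[[10, [-0, 0.5, -5.5], 0], [10, [-0, 0.5, -11.5], 0], [10, [-0, 1.5, -17], 0], [10, [-0, 3, -22.5], 0], [10, [-0, 5, -28], 0], [10, [-0, 7.5, -33], 0], [10, [-0, 10, -38], 0], [10, [-0, 13.5, -42.5], 0], [10, [-0, 17, -47], 0], [10, [-0, 17, -47], 0]]
dir deg -160.87 r 65.3
```

Call:
{"api": "arm_command", "payload": {"series": [[10,[0,0.5,-5.5],0],[10,[0,0.5,-11.5],0],[10,[0,1.5,-17],0],[10,[0,3,-22.5],0],[10,[0,5,-28],0],[10,[0,7.5,-33],0],[10,[0,10,-38],0],[10,[0,13.5,-42.5],0],[10,[0,17,-47],0],[10,[0,17,-47],0]]}}

```text
clock: 5.62
eef_pos: [462.6, -51.1, 135.5]
eef_rot: [-3.111, 1.57, 1.886]
wrist_force: [-2.3, 1.2, -7.1]
finger_gap: 29.2
```

```bash
python3 -c "
from h import *
frad((521,-80.1))
w=camera('wrist');cv2.imwrite('pics/w4.png',w['pixels'][:,:,::-1])
arc((521,-80.1),60,11,z=135.6)"
```

```text
t 5.62 p [462.6 -51.1 135.5] F [-2.3  1.2 -7.1] gap 29.2
Frad out 2.58 Ftan cw 0.03
[[10, [-0, 4.5, -4], 0], [10, [-0, 9.5, -8], 0], [10, [-0, 14.5, -11.5], 0], [10, [-0, 20, -14.5], 0], [10, [-0, 25.5, -17], 0], [10, [-0, 31.5, -19], 0], [10, [-0, 37.5, -20], 0], [10, [-0, 43.5, -21], 0], [10, [-0, 50, -21], 0], [10, [-0, 56, -20.5], 0], [10, [-0, 62, -19.5], 0], [10, [-0, 62, -19.5], 0]]
dir deg 153.76 r 65.22
```

View pics/w4.png

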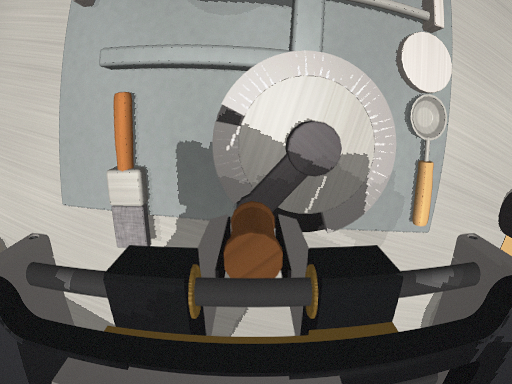

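Call:
{"api": "arm_command", "payload": {"series": [[10,[0,4.5,-4],0],[10,[0,9.5,-8],0],[10,[0,14.5,-11.5],0],[10,[0,20,-14.5],0],[10,[0,25.5,-17],0],[10,[0,31.5,-19],0],[10,[0,37.5,-20],0],[10,[0,43.5,-21],0],[10,[0,50,-21],0],[10,[0,56,-20.5],0],[10,[0,62,-19.5],0],[10,[0,62,-19.5],0]]}}

```text
clock: 7.18
eef_pos: [517.2, -15.0, 135.5]
eef_rot: [1.894, 1.57, 0.607]
wrist_force: [-0.2, 4.1, -7.3]
finger_gap: 29.1
```

```bash
python3 -c "
from h import *
frad((521,-80.1))
arc((521,-80.1),80,11,z=135.6)"
```

```text
t 7.17 p [517.2 -15.  135.5] F [-0.2  4.1 -7.3] gap 29.1
Frad out 4.14 Ftan cw 0.01
[[10, [-0, 8, 2.5], 0], [10, [-0, 15.5, 6], 0], [10, [-0, 22.5, 10], 0], [10, [-0, 29, 15.5], 0], [10, [-0, 34.5, 21], 0], [10, [-0, 39.5, 27.5], 0], [10, [-0, 44, 35], 0], [10, [-0, 47, 42.5], 0], [10, [-0, 49, 50.5], 0], [10, [-0, 50, 58.5], 0], [10, [-0, 50.5, 67], 0], [10, [-0, 50.5, 67], 0]]
dir deg 93.37 r 65.22
```

Call:
{"api": "arm_command", "payload": {"series": [[10,[0,8,2.5],0],[10,[0,15.5,6],0],[10,[0,22.5,10],0],[10,[0,29,15.5],0],[10,[0,34.5,21],0],[10,[0,39.5,27.5],0],[10,[0,44,35],0],[10,[0,47,42.5],0],[10,[0,49,50.5],0],[10,[0,50,58.5],0],[10,[0,50.5,67],0],[10,[0,50.5,67],0]]}}

```text
clock: 8.68
eef_pos: [584.4, -66.0, 135.4]
eef_rot: [1.436, 1.57, 0.149]
wrist_force: [-1.8, 0.7, -7.4]
finger_gap: 29.3
```

```bash
python3 -c "
from h import *
frad((521,-80.1))
t=camera('top');cv2.imwrite('pics/t5.png',cv2.resize(t['pixels'][80:270,160:370],None,fx=3,fy=3)[:,:,::-1])
arc((521,-80.0),80,11,z=135.6)"
```

```text
t 8.68 p [584.4 -66.  135.4] F [-1.8  0.7 -7.4] gap 29.3
Frad out -1.63 Ftan cw -1.12
[[10, [-0, -1, 8], 0], [10, [-0, -3, 16], 0], [10, [-0, -6, 24], 0], [10, [-0, -10, 31], 0], [10, [-0, -15, 37.5], 0], [10, [-0, -20.5, 43.5], 0], [10, [-0, -27, 49], 0], [10, [-0, -34, 53.5], 0], [10, [-0, -41.5, 56.5], 0], [10, [-0, -49.5, 59], 0], [10, [-0, -57.5, 60.5], 0], [10, [-0, -57.5, 60.5], 0]]
dir deg 12.74 r 64.94
```

View pics/t5.png

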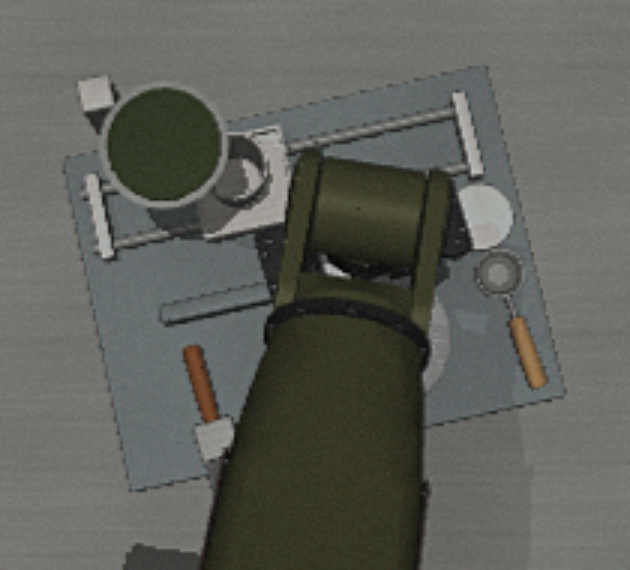

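```bash
python3 -c "
from h import *
arc((520.6,-79.7),80,11,z=135.6)"
```

```text
[[10, [-0, -1.5, 8], 0], [10, [-0, -3.5, 16], 0], [10, [-0, -6.5, 24], 0], [10, [-0, -10.5, 31], 0], [10, [-0, -15.5, 37.5], 0], [10, [-0, -21, 43.5], 0], [10, [-0, -27.5, 48.5], 0], [10, [-0, -34.5, 53], 0], [10, [-0, -42, 56.5], 0], [10, [-0, -50, 59], 0], [10, [-0, -58, 60], 0], [10, [-0, -58, 60], 0]]
dir deg 12.41 r 65.27
```

Call:
{"api": "arm_command", "payload": {"series": [[10,[0,-1.5,8],0],[10,[0,-3.5,16],0],[10,[0,-6.5,24],0],[10,[0,-10.5,31],0],[10,[0,-15.5,37.5],0],[10,[0,-21,43.5],0],[10,[0,-27.5,48.5],0],[10,[0,-34.5,53],0],[10,[0,-42,56.5],0],[10,[0,-50,59],0],[10,[0,-58,60],0],[10,[0,-58,60],0]]}}

```text
clock: 10.22
eef_pos: [545.2, -139.9, 135.7]
eef_rot: [1.029, 1.57, -0.259]
wrist_force: [0.4, 3.6, -6.4]
finger_gap: 28.7
```

```bash
python3 -c "
from h import *
frad((520.6,-79.7))
arc((520.6,-79.7),80,11,z=135.6)"
```

```text
t 10.22 p [ 545.2 -139.9  135.7] F [ 0.4  3.6 -6.4] gap 28.7
Frad out -3.2 Ftan cw -1.7
[[10, [0, -8, 0.5], 0], [10, [0, -16.5, -0.5], 0], [10, [0, -24.5, -2], 0], [10, [0, -32.5, -5], 0], [10, [0, -39.5, -8.5], 0], [10, [0, -46.5, -13], 0], [10, [0, -52.5, -18.5], 0], [10, [0, -58, -25], 0], [10, [-0, -63, -31.5], 0], [10, [-0, -66.5, -39], 0], [10, [-0, -69, -47], 0], [10, [-0, -69, -47], 0]]
dir deg -67.8 r 65.01
```

Call:
{"api": "arm_command", "payload": {"series": [[10,[0,-8,0],0],[10,[0,-16.5,-1],0],[10,[0,-24.5,-2.5],0],[10,[0,-32.5,-5.5],0],[10,[0,-39.5,-9],0],[10,[0,-46.5,-13.5],0],[10,[0,-52.5,-19],0],[10,[0,-58,-25.5],0],[10,[0,-63,-32],0],[10,[0,-66.5,-39.5],0],[10,[0,-69,-47.5],0],[10,[0,-69,-47.5],0]]}}

```text
clock: 11.72
eef_pos: [465.2, -113.0, 135.5]
eef_rot: [2.742, 1.571, 1.455]
wrist_force: [-0.5, -3.5, -7.0]
finger_gap: 28.7
```

```bash
python3 -c "
from h import *
frad((520.6,-79.4))
w=camera('wrist');cv2.imwrite('pics/w6.png',w['pixels'][:,:,::-1])
arc((520.6,-79.4),60,11,z=135.6)"
```

```text
t 11.72 p [ 465.2 -113.   135.5] F [-0.5 -3.5 -7. ] gap 28.7
Frad out 2.24 Ftan cw -2.78
[[10, [-0, -1.5, -6], 0], [10, [-0, -2.5, -12], 0], [10, [-0, -2.5, -18.5], 0], [10, [-0, -2, -24.5], 0], [10, [-0, -1, -30.5], 0], [10, [-0, 0.5, -36.5], 0], [10, [-0, 2.5, -42.5], 0], [10, [-0, 5.5, -48], 0], [10, [-0, 8.5, -53], 0], [10, [-0, 12, -58], 0], [10, [-0, 16.5, -63], 0], [10, [-0, 16.5, -63], 0]]
dir deg -148.52 r 64.79
```

View pics/w6.png

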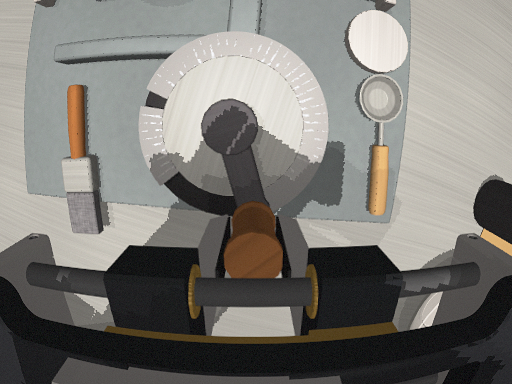

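Call:
{"api": "arm_command", "payload": {"series": [[10,[0,-1.5,-6],0],[10,[0,-2.5,-12],0],[10,[0,-2.5,-18.5],0],[10,[0,-2,-24.5],0],[10,[0,-1,-30.5],0],[10,[0,0.5,-36.5],0],[10,[0,2.5,-42.5],0],[10,[0,5.5,-48],0],[10,[0,8.5,-53],0],[10,[0,12,-58],0],[10,[0,16.5,-63],0],[10,[0,16.5,-63],0]]}}

```text
clock: 13.28
eef_pos: [463.6, -47.7, 135.5]
eef_rot: [2.96, 1.571, 1.674]
wrist_force: [2.1, -3.6, -7.6]
finger_gap: 28.9
```

```bash
python3 -c "
from h import *
frad((520.6,-79.6))
w=camera('wrist');cv2.imwrite('pics/w7.png',cv2.resize(w['pixels'][20:300,130:420],None,fx=2.5,fy=2.1)[:,:,::-1][:600])
t=camera('top');cv2.imwrite('pics/t7.png',cv2.resize(t['pixels'][80:270,160:370],None,fx=3,fy=3)[:,:,::-1])
arc((520.6,-79.6),35,10,z=135.6)"
```

```text
t 13.28 p [463.6 -47.7 135.5] F [ 2.1 -3.6 -7.6] gap 28.9
Frad out -3.61 Ftan cw -2.06
[[10, [-0, 3, -2.5], 0], [10, [-0, 6, -5], 0], [10, [-0, 9.5, -7.5], 0], [10, [-0, 12.5, -9.5], 0], [10, [-0, 16, -11.5], 0], [10, [-0, 20, -13], 0], [10, [-0, 23.5, -14.5], 0], [10, [-0, 27, -16], 0], [10, [-0, 31, -17], 0], [10, [-0, 35, -17.5], 0], [10, [-0, 35, -17.5], 0]]
dir deg 151.02 r 65.26
```

View pics/w7.png

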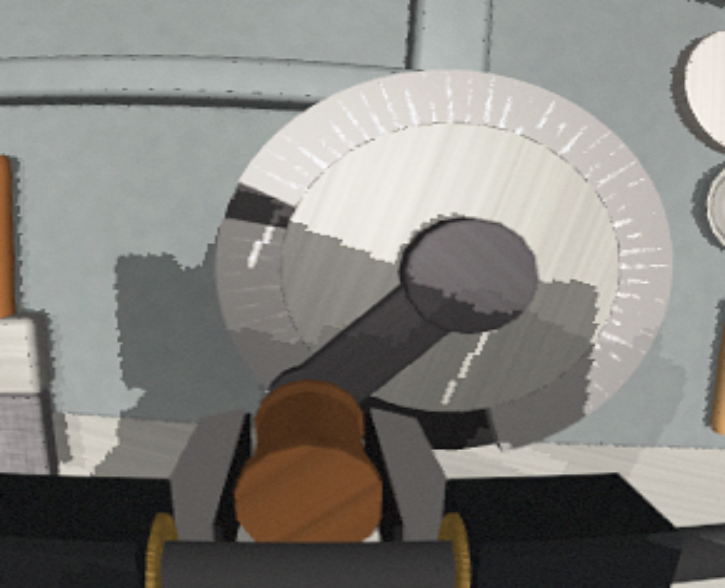

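View pics/t7.png

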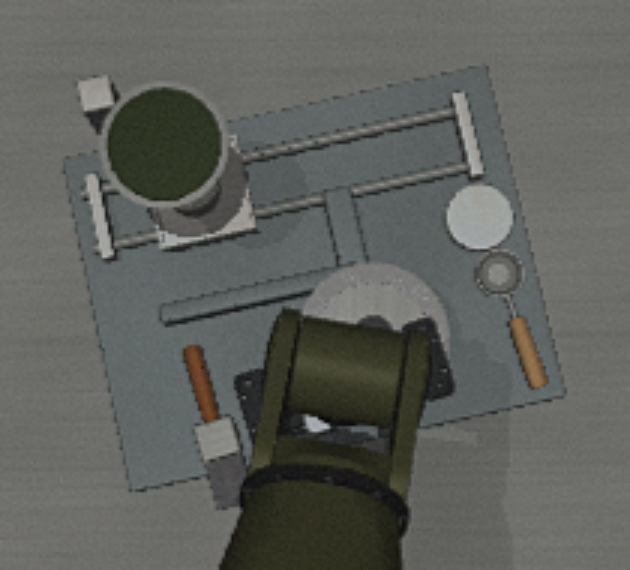

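```bash
python3 -c "
from h import *
w=camera('wrist')
c=np.array([520.9,-79.8])
for a,b in ((260,204),(240,185),(300,205),(290,225),(226,217)):
    P=plane(w,130+(a+.5)/2.5-.5,20+(b+.5)/2.1-.5,87,True)[:2]-c; print(P.round(1),np.hypot(*P).round(1),np.degrees(np.arctan2(P[1],P[0])).round(2))
a,b=470,268
print(plane(w,130+(a+.5)/2.5-.5,20+(b+.5)/2.1-.5,110,True))
"
```

```text
[ 6.4 65.9] 66.2 84.44
[11.5 73.7] 74.5 81.15
[ 9.4 54.1] 54.9 80.15
[ 1.5 55. ] 55.0 88.4
[-0.9 74.6] 74.6 90.72
[524.11426818 -77.27607525 110.        ]
```

Call:
{"api": "arm_command", "payload": {"series": [[10,[0,3,-2.5],0],[10,[0,6,-5],0],[10,[0,9.5,-7.5],0],[10,[0,12.5,-9.5],0],[10,[0,16,-11.5],0],[10,[0,20,-13],0],[10,[0,23.5,-14.5],0],[10,[0,27,-16],0],[10,[0,31,-17],0],[10,[0,35,-17.5],0],[10,[0,35,-17.5],0]]}}

```text
clock: 14.8
eef_pos: [491.6, -21.3, 135.1]
eef_rot: [-2.238, 1.569, 2.758]
wrist_force: [-3.3, -2.5, -7.3]
finger_gap: 29.2
```

```bash
python3 -c "
from h import *
frad((520.8,-79.7))
w=camera('wrist');cv2.imwrite('pics/w8.png',cv2.resize(w['pixels'][20:300,130:420],None,fx=2,fy=2)[:,:,::-1][:600])
arc((520.8,-79.7),24,10,z=135.6)"
```

```text
t 14.8 p [491.6 -21.3 135.1] F [-3.3 -2.5 -7.3] gap 29.2
Frad out -0.75 Ftan cw -4.07
[[10, [-0.5, 2.5, -0], 0], [10, [-0.5, 5.5, -0.5], 0], [10, [-0.5, 8, -0.5], 0], [10, [-0.5, 11, -1], 0], [10, [-0.5, 13.5, -1], 0], [10, [-0.5, 16.5, -0.5], 0], [10, [-0.5, 19, -0.5], 0], [10, [-0.5, 21.5, -0], 0], [10, [-0.5, 24.5, 0.5], 0], [10, [-0.5, 27, 1], 0], [10, [-0.5, 27, 1], 0]]
dir deg 116.56 r 65.22
```

View pics/w8.png

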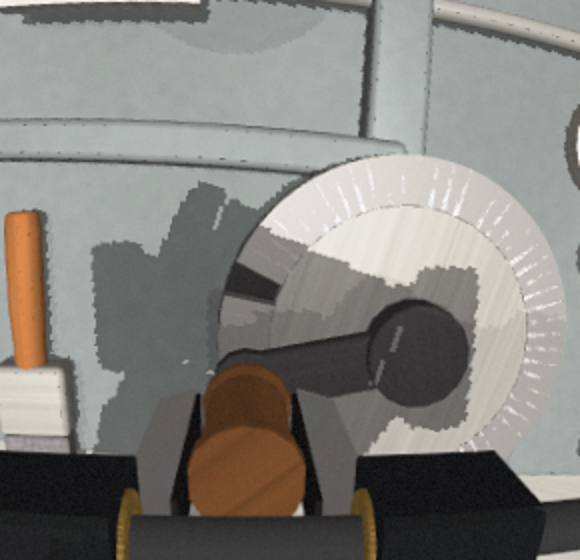

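Call:
{"api": "arm_command", "payload": {"series": [[10,[-0.5,2.5,0],0],[10,[-0.5,5.5,-0.5],0],[10,[-0.5,8,-0.5],0],[10,[-0.5,11,-1],0],[10,[-0.5,13.5,-1],0],[10,[-0.5,16.5,-0.5],0],[10,[-0.5,19,-0.5],0],[10,[-0.5,21.5,0],0],[10,[-0.5,24.5,0.5],0],[10,[-0.5,24.5,0.5],0]]}}

```text
clock: 16.1
eef_pos: [515.0, -14.7, 135.4]
eef_rot: [-2.32, 1.568, 2.676]
wrist_force: [-4.1, -0.4, -6.9]
finger_gap: 29.2
```

```bash
python3 -c "
from h import *
frad((520.8,-79.7))
w=camera('wrist');cv2.imwrite('pics/w9.png',cv2.resize(w['pixels'][50:300,130:420],None,fx=2.2,fy=2.2)[:,:,::-1][:600])
t=camera('top');cv2.imwrite('pics/t9.png',cv2.resize(t['pixels'][80:270,160:370],None,fx=3,fy=3)[:,:,::-1])
s=camera('side');cv2.imwrite('pics/s9.png',cv2.resize(s['pixels'][130:270,150:310],None,fx=4,fy=4)[:,:,::-1])
arc((520.8,-79.7),10,10,z=135.6)"
```

```text
t 16.1 p [515.  -14.7 135.4] F [-4.1 -0.4 -6.9] gap 29.2
Frad out 0.01 Ftan cw -4.1
[[10, [-0, 1, 0.5], 0], [10, [-0, 2, 0.5], 0], [10, [-0, 3.5, 1], 0], [10, [-0, 4.5, 1], 0], [10, [-0, 5.5, 1.5], 0], [10, [-0, 6.5, 2], 0], [10, [-0, 7.5, 2], 0], [10, [-0, 8.5, 2.5], 0], [10, [-0, 10, 3], 0], [10, [-0, 11, 3.5], 0], [10, [-0, 11, 3.5], 0]]
dir deg 95.06 r 65.15
```

View pics/w9.png

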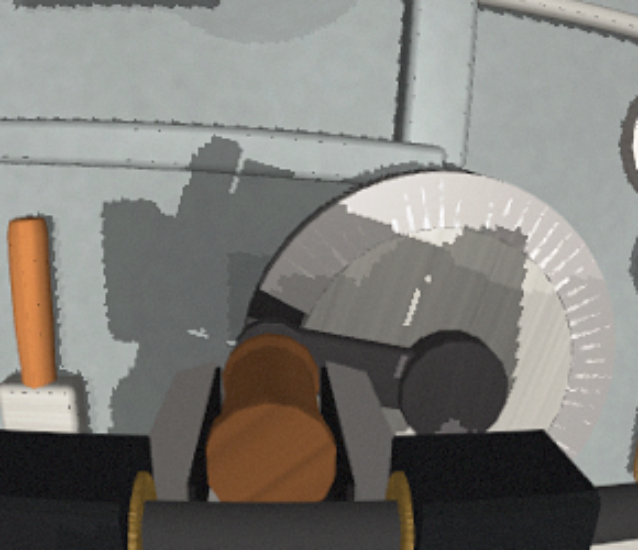

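View pics/s9.png

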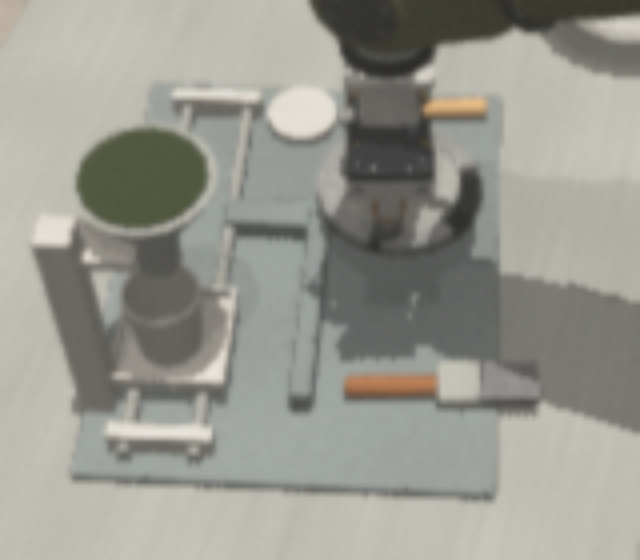

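View pics/t9.png

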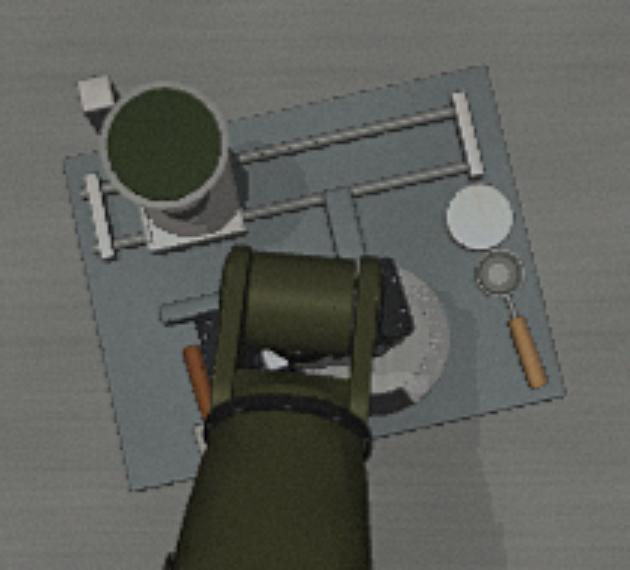

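Call:
{"api": "arm_command", "payload": {"series": [[10,[1.5,0,0],0],[10,[3,0,0],0],[10,[4,0,0],0],[10,[4,0,0],0]]}}

```text
clock: 16.75
eef_pos: [515.0, -14.8, 131.5]
eef_rot: [-2.367, 1.568, 2.629]
wrist_force: [-5.1, 0.3, -6.2]
finger_gap: 28.9
```

```bash
python3 -c "
from h import *
frad((520.8,-79.7))"
```

```text
t 16.75 p [515.  -14.8 131.5] F [-5.1  0.3 -6.2] gap 28.9
Frad out 0.75 Ftan cw -5.04
```

Call:
{"api": "arm_command", "payload": {"series": [[10,[0.5,0,0],0],[10,[1,0,0],0],[10,[1,0,0],0]]}}

```text
clock: 17.12
eef_pos: [515.1, -14.8, 130.6]
eef_rot: [-2.426, 1.569, 2.57]
wrist_force: [-5.1, 1.1, -4.5]
finger_gap: 29.2
```

Call:
{"api": "arm_command", "payload": {"series": [[10,[0.5,0,0],0],[10,[0.5,0,0],0]]}}

```text
clock: 17.38
eef_pos: [515.2, -14.8, 130.4]
eef_rot: [-2.588, 1.569, 2.408]
wrist_force: [-4.9, 0.0, -1.3]
finger_gap: 28.9
```

Call:
{"api": "arm_command", "payload": {"series": [[10,[0.2,1.5,0.4],0],[10,[0.2,3,0.8],0],[10,[0.2,4,1.2],0],[10,[0.2,4,1.2],0]]}}

```text
clock: 17.88
eef_pos: [519.6, -14.7, 130.4]
eef_rot: [-2.914, 1.569, 2.082]
wrist_force: [-3.9, 1.7, -3.6]
finger_gap: 29.1
```

Call:
{"api": "arm_command", "payload": {"series": [[10,[0.2,1,0.4],0],[10,[0.2,1,0.4],0]]}}

```text
clock: 18.12
eef_pos: [520.7, -14.6, 130.2]
eef_rot: [-3.043, 1.569, 1.953]
wrist_force: [-4.9, 2.2, -4.7]
finger_gap: 29.3
```

Call:
{"api": "arm_command", "payload": {"series": [[10,[0.2,1,0.4],0],[10,[0.2,1,0.4],0]]}}

```text
clock: 18.38
eef_pos: [521.7, -14.6, 129.9]
eef_rot: [-2.93, 1.569, 2.066]
wrist_force: [-4.3, 2.1, -5.1]
finger_gap: 28.9
```

Call:
{"api": "arm_command", "payload": {"series": [[10,[0.3,1,0.4],0],[10,[0.3,1,0.4],0]]}}

```text
clock: 18.62
eef_pos: [522.7, -14.6, 129.3]
eef_rot: [-2.802, 1.568, 2.194]
wrist_force: [-4.3, 1.4, -5.5]
finger_gap: 28.9
```

Call:
{"api": "arm_command", "payload": {"series": [[10,[0.3,1,0.4],0],[10,[0.3,1,0.4],0]]}}

```text
clock: 18.88
eef_pos: [523.7, -14.6, 128.8]
eef_rot: [-2.677, 1.568, 2.319]
wrist_force: [-5.3, 2.8, -6.4]
finger_gap: 29.2
```

Call:
{"api": "arm_command", "payload": {"series": [[10,[1,0.5,0.2],0],[10,[2,0.5,0.2],0],[10,[2,0.5,0.2],0]]}}

```text
clock: 19.25
eef_pos: [524.0, -14.6, 126.6]
eef_rot: [-2.577, 1.567, 2.419]
wrist_force: [-4.4, 2.0, -5.7]
finger_gap: 29.1
```

```bash
python3 -c "
from h import *
frad((520.8,-79.7))
w=camera('wrist');cv2.imwrite('pics/w10.png',cv2.resize(w['pixels'][50:300,130:420],None,fx=2.2,fy=2.2)[:,:,::-1][:600])
s=camera('side');cv2.imwrite('pics/s10.png',cv2.resize(s['pixels'][130:270,150:310],None,fx=4,fy=4)[:,:,::-1])"
```

```text
t 19.25 p [524.  -14.6 126.6] F [-4.4  2.  -5.7] gap 29.1
Frad out 1.79 Ftan cw -4.46
```

View pics/w10.png

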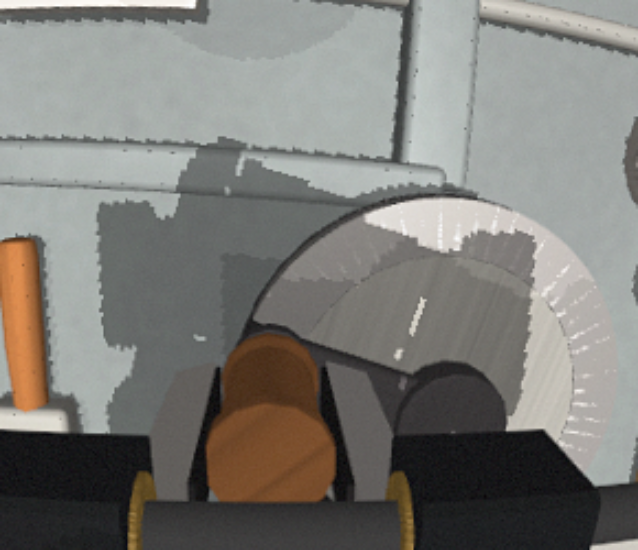

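View pics/s10.png

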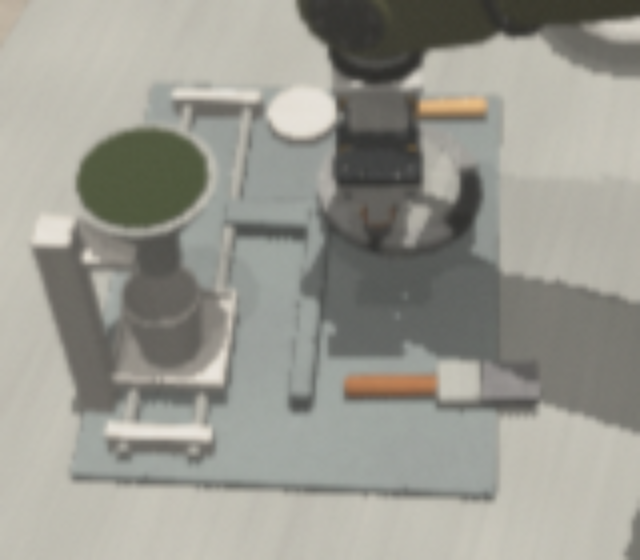

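Pin is in the hole: the hand carries the full spring load 4 mm below riding height. I'll lower it the rest of the way.

Call:
{"api": "arm_command", "payload": {"series": [[10,[1.5,0,0],0],[10,[3,0,0],0],[10,[4,0,0],0],[10,[4,0,0],0]]}}

```text
clock: 19.85
eef_pos: [524.0, -14.6, 122.6]
eef_rot: [-2.582, 1.567, 2.414]
wrist_force: [-4.3, 2.3, -5.6]
finger_gap: 28.7
```

Call:
{"api": "arm_command", "payload": {"series": [[10,[0.5,0,0],0],[10,[1,0,0],0],[10,[1,0,0],0]]}}

```text
clock: 20.23
eef_pos: [524.2, -14.6, 121.9]
eef_rot: [-2.699, 1.568, 2.298]
wrist_force: [-5.8, 1.3, -2.5]
finger_gap: 29.0
```

Call:
{"api": "arm_command", "payload": {"series": [[10,[0,-0.5,0],0],[10,[0,-1,0],0],[10,[0,-1,0],0]]}}

```text
clock: 20.6
eef_pos: [523.4, -14.8, 122.0]
eef_rot: [-2.891, 1.568, 2.105]
wrist_force: [-1.9, 3.0, -4.5]
finger_gap: 29.1
```

Call:
{"api": "arm_command", "payload": {"series": [[32,[0,0,0],0],[36,[0,0,0],0],[50,[0,0,0],0],[60,[0,0,0],0],[60,[0,0,0],0],[60,[0,0,0],0]]}}

```text
clock: 21.35
eef_pos: [523.4, -14.8, 122.0]
eef_rot: [-2.878, 1.568, 2.118]
wrist_force: [-0.8, -0.2, -0.0]
finger_gap: 59.8
```

```bash
python3 -c "
from h import *
rep()
w=camera('wrist');cv2.imwrite('pics/w11.png',cv2.resize(w['pixels'][50:300,100:420],None,fx=2.2,fy=2.2)[:,:,::-1][:600])"
```

```text
t 21.35 p [523.4 -14.8 122. ] F [-0.8 -0.2 -0. ] gap 59.8
```

View pics/w11.png

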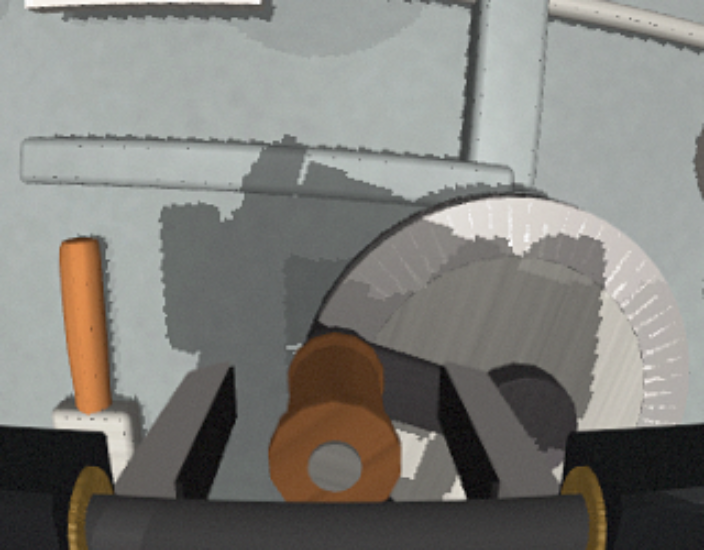

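The crank holds in the hole and the fingers are clear of the sleeve. Retreating straight up, then back toward the robot for a clear view.

Call:
{"api": "arm_command", "payload": {"series": [[60,[-15,0,0],0],[60,[-30,0,0],0],[60,[-50,0,0],0],[60,[-75,0,0],0],[60,[-100,0,0],0],[60,[-110,-30,0],0],[60,[-110,-70,0],0],[60,[-110,-110,0],0],[60,[-110,-140,0],0],[60,[-110,-150,0],0],[60,[-110,-150,0],0]]}}

```text
clock: 22.78
eef_pos: [379.9, -57.2, 233.0]
eef_rot: [2.768, 1.569, 1.481]
wrist_force: [-0.2, -0.4, 0.3]
finger_gap: 59.8
```

```bash
python3 -c "
from h import *
rep()
w=camera('wrist');cv2.imwrite('pics/w12.png',w['pixels'][:,:,::-1])
s=camera('side');cv2.imwrite('pics/s12.png',cv2.resize(s['pixels'][130:270,150:310],None,fx=4,fy=4)[:,:,::-1])
t=camera('top');cv2.imwrite('pics/t12.png',cv2.resize(t['pixels'][80:270,160:370],None,fx=3,fy=3)[:,:,::-1])
"
```

```text
t 22.77 p [379.9 -57.2 233. ] F [-0.2 -0.4  0.3] gap 59.8
```

View pics/w12.png

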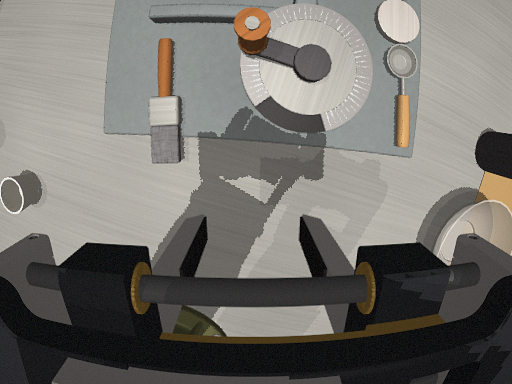

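View pics/s12.png

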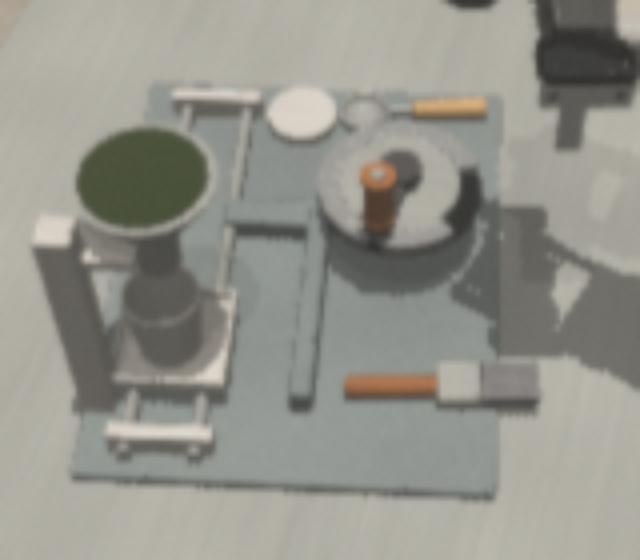

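View pics/t12.png

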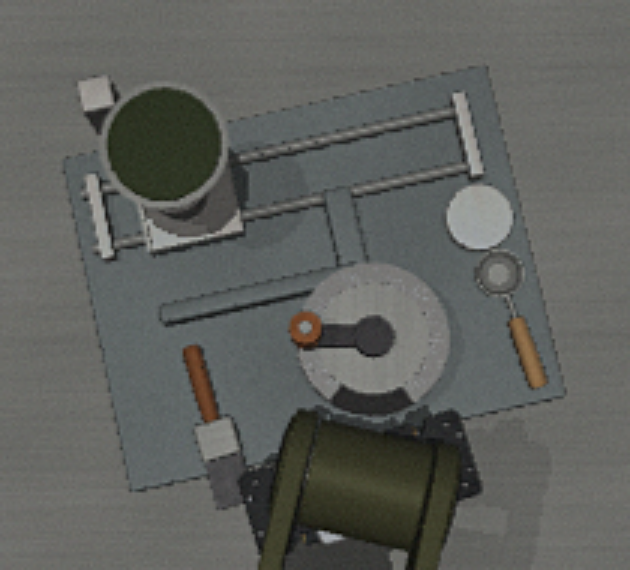

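```bash
python3 -c "
from h import *
t=camera('top');s=camera('side')
k=lambda a,b,q,o:(o[0]+(a+.5)/q-.5,o[1]+(b+.5)/q-.5)
print('sleeve top',tri(ray(t,*k(306,327,3,(160,80))),ray(s,*k(378,173,4,(150,130)))), depthpt(t,*k(306,327,3,(160,80))))
c=np.array([520.8,-79.8]);y=np.radians(11.8);R=np.array([[np.cos(y),np.sin(y)],[-np.sin(y),np.cos(y)]])
for a,b in((150,250),(243,235)): print(R@(plane(t,*k(a,b,3,(160,80)),45)[:2]-c))
for a,b in((110,382),(224,384),(237,292)): print('s',R@(plane(s,*k(a,b,4,(150,130)),45)[:2]-c))
"
```

```text
sleeve top (array([522.42597983, -15.26394783, 170.05072922]), np.float64(0.9788933731503903)) [523.11014944 -15.16982025 168.28489909]
[141.681783  200.2677009]
[135.80209169 104.01316358]
s [235.69707058 203.74707371]
s [138.33375228 200.36849137]
s [138.79484325 102.99209355]
```

```bash
python3 -c "
from cell import sign_off, read_state
print(sign_off(), read_state()['clock'])"
```

```text
the job is handed in; nothing more can be done
the job is handed in; nothing more can be done
```

The job is handed in after about 23 s: the tin is under the chute, the lock pin is fully down in its hole, and the hand is off everything.

- **What I did:** I gripped the sleeve at its waist and lifted it 14 mm. I wound the crank about 1¼ turns clockwise without letting go, correcting the circle from the wrist force. Then I let the pin ride lightly on the plate, with at most about 5–6 N on it, and moved on in steps of about 1 mm until it entered the hole. I lowered it 8.5 mm in all until it rested on the bottom, eased the spring load onto the hole wall, opened the fingers and backed away.
- **Pin and crank:** the sleeve top measures 168–170 mm high, and 169 is expected with the pin down. The finger height on the bottom (121.9–122.0 mm) matched the start (121.7 mm). The crank stayed put after I let go.
- **Carriage:** its centre came out at about y = 152 mm in the station's frame against a target of 150. That reading is only good to a few mm, because the rim corners measured slightly differently in the two views.
- **Tin and bystanders:** the tin stands upright on the carriage. The brush, scoop, tin lid, cup and bowl look undisturbed. I did not re-measure any bystander, and I took no close look at the jar or caddy, though the arm never worked near them.
- **Disagreements:** near the end, the wrist camera put the hub about 3–4 mm off the axis position from the other views. Its estimates of the hole's direction (84–87°) spread by about 2–3°, so I found the hole by feel, at about 87°.

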